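# Uncover a voice coil and show it to the inspection camera

### The arm

A 6-joint arm with a two-finger parallel gripper is mounted at the origin on the work surface. World frame = base frame: x ahead of the robot, y to its left, z up, the work surface at z = 0. Lengths are in m, angles in rad, forces in N, time in s.
With the tool pointing down it reaches from about 0.375 to 0.9 m from the base axis. Payload 3.1 kg.
Tool frame: the origin (TCP) lies midway between the tips of the shut fingers; the grasp point (between the pads) lies 19 mm behind it; z points along the fingers, y is the line along which they close (so a half turn about z gives the same grasp; the last joint's range is limited). The gripper opens to 85 mm and grips with 20 to 120 N. Pads are 22 mm wide; open, the fingers measure 114 mm over their backs; the gripper's body (76 mm by 85 mm) begins 54 mm behind the grasp point. The pads swing forward as they close: fully open they stand 13 mm farther back than shut.
Start: joints at [-1.363, 0.527, 1.433, -0, 1.181, -0.178], TCP at [0.236, -0.579, 0.231] pointing down, gripper open.
Joint ranges: [-3.08, 3.08], [-0.75, 2.2], [0.22, 2.44], [-1.43, 4.57], [0, 2.65], [-2.85, 2.85]. Speed limits (rad/s): [2.79, 2.79, 3.14, 3.14, 3.14, 3.14].

### API

Orientations are given as a 3x3 rotation matrix whose columns are the frame's x, y, z axes.
In Python, from rig import arm, vision, spotter gives the robot as it stands.
- The arm moves only by the tool drive_tool, never from a script. Its argument "rows" is text: rows parted by semicolons, each of 7 numbers parted by spaces: the shift along the tool's x, y, z in m, then the turn, a rotation vector about the tool's x, y, z in rad, then the closure, from -1 (fully open) to 1 (shut). In form: x y z wx wy wz claw; .... A call has 1 to 20 rows; each row is the pose to reach, as a shift and turn from the pose commanded when the call began, along the tool's axes at that moment; what a row does not reach only later rows make up. A row lasts 1/8 s, in which the tool goes at most 62.5 mm and 10.7 degrees, less where a joint would pass 70% of its speed; a pose out of reach is approached as far as the arm can. A call with a gripper value outside its range is refused whole. The fingers move at their own pace and stop on an object; the grip force is fixed at half the most. Time passes only in rows, so rows that repeat a pose let the fingers close. It gives the time, the measured TCP pose, the force, the opening and the grip force at its end, in the units of the state.
- arm.get_state(): the state, without advancing time (a new reading comes with each control period).
- vision.camera(name): name is "side" or "top"; returns a dict with "pixels" (384x512x3 uint8, blue, green, red), "fx", "fy", "cx", "cy" (pixels), "extrinsics" (4x4, takes a point from camera to world coordinates). Camera axes: x right, y up, looking along -z (the intrinsics and any distortion apply to the point x, -y, -z); pixel columns grow to the right and rows downward; lengths in m; the calibration is good to about 2 mm. A picture is of the moment at which its call begins. There is no depth.
- arm.job_done(): hands the job in; it is judged then, once.
Trained networks look in a picture, given as the dict that the camera call returned (one of the last four; its "shot" number tells which), for a name from the list of things; names that differ only in an ending like _2 or _b are one class to them, and where a whole thing is asked for, a point or a joint stands for the part that bears it (a point fixed in the world has none). Each returns a list of dicts, best first, with "p" (0 to 1); they miss things now and then, are a little off and sometimes report something else, mostly with a low value. They report only what shows in the picture. A call takes as long as a camera call. They do not tell look-alikes from the thing itself.
- spotter.search_frame(thing, picture): "centre" ([row, column] in pixels, amid what is visible of it).
- spotter.outline_of(thing, picture): "region" (384x512 bool, what is visible of it) and "centre" ([row, column] in pixels, amid what is visible of it).
The state is a dict: "time_s": time; "joint_pos": joint angles; "qvel": joint speeds; "tau": joint torques, N m; "eef_pos": TCP position; "eef_rot": TCP orientation; "wrist_force": force on the tool from outside, world axes, zero at the start; "ft_torque": the same for the moment, N m; "grip_width": opening from 0.0 (shut) to 1.0 (fully open); "grip_force": force on a finger pad.
Only numpy, scipy, OpenCV 4.12 (cv2) and the standard library are available. Lean on these libraries where they do the work, as an engineer would, in place of code of your own. Each camera call takes 0.05 s, during which the arm holds its last target. There are 200 camera calls.

### The job

Take the clear dust cover off the loudspeaker motor and hang it by its red handle on the hook, then draw the voice coil up off the pole and show it to the inspection camera: hold it upright and still in the air straight above the white disc, its middle level with the lens and its white tag pointing at the lens. Finish while still holding the coil there, with the cover left hanging, and leave the other things on the bench where they are.

Things in the scene. Friction and masses are not known exactly. Their poses are not given: they have to be found in the camera images.
- motor: Fixed loudspeaker motor on a jig plate: aluminium plate 140 x 140 x 8 mm; on it a round black magnet with steel top plate, 76 mm diameter, top face 30 mm above the bench; from its centre a steel pole, 22 mm diameter, rises 18 mm further (to 48 mm). Origin: centre of the plate's underside, on the bench; z up.
- coil: Loose voice coil (30 g), an upright tube 40 mm high, 25 mm inside: lower 18 mm copper winding (31 mm diameter), upper 22 mm plain amber former (30 mm diameter) to grip. It stands round the pole on the top plate (underside 30 mm, top 70 mm above the bench), under the cover. Origin: centre of the underside; z up its axis; x to its white tag.
- coil_center (a point): Middle of the coil, on its axis 20 mm above its underside.
- coil_tag (a point): Outer end of the coil's small white tag, 12 mm wide (along y) and 4 mm thick, sticking out on the coil's +x side: at (25, 0, 12) mm in the coil's frame.
- cover: Loose clear plastic dust cover, 104 x 104 x 75 mm high, 3 mm walls, open below, about 160 g, with a red arch handle on top. It stands on the jig plate (underside 8 mm above the bench) over magnet and coil, with 11 mm play round the magnet: lift it straight up 75 mm or more before going sideways. Origin: centre of the underside; z up; same from both sides.
- cover_bar (a point): Middle of the handle's straight bar: 8 mm round, along the cover's y, centre line 129 mm above the cover's underside, 50 mm clear height below it. Its two uprights stand at y = -45 and +45 mm. Gripped some 27 mm to one side of its middle, it leaves the middle free for the hook.
- hook: Fixed hook stand; x points from the hook's tip to its post (16 mm thick, 90 mm behind the seat, 235 mm high). Foot plate 130 x 110 x 12 mm, x = 20 to 150 mm. Origin: on the bench straight below the seat; z up. Pass the handle over the tip along +x and let it down on the seat. Hook and camera swap sides of the bench between starts.
- hook_seat (a point): Seat of the hook: lowest point of the centre line of its 8 mm round rod, 200 mm above the bench. The rod slopes up from it to the post (225 mm) and turns up to a yellow ball tip, 10 mm diameter, at x = -18 mm, ball top 220 mm above the bench. The hanging bar lies across the rod, its centre line 8 mm above the seat point.
- camera: Fixed inspection camera. Black base plate 250 x 120 x 10 mm (x = -50 to 200 mm) with a white disc of 40 mm on it; grey head, 50 mm square, top 165 mm high, on a post at x = 150 mm. Its black lens looks along -x over the disc, lens front at x = 85 mm, axis 140 mm above the bench. Origin: on the bench below the disc's centre; x from the disc to the camera; z up.
- view (a point): The point in the air where the middle of the coil belongs: straight above the disc's centre, level with the lens axis, 140 mm above the bench.
- mug: Bystander: steel mug, 74 mm diameter, 85 mm high, at the back. Origin: centre of its underside.
- jar: Bystander: jar with a green cap, 72 mm diameter, 100 mm high, at the back. Origin: centre of its underside.
- tape: Bystander: dark brown roll of tape, 90 mm diameter, 35 mm high, at the front right. Origin: centre of its underside.
- spool: Bystander: copper-coloured solder spool, 44 mm diameter, 28 mm high, at the front left. Origin: centre of its underside.
- cone: Bystander: tan speaker cone lying face down, 140 mm diameter, 30 mm high, far right. Origin: centre of its underside.
- screwdriver: Bystander: screwdriver lying on the far left, along its own x. Origin: on its underside.
Mind the look-alikes: they are no part of the job. Leave any brown or turquoise look-alike of the cover alone.

How it is judged:
On the way, in this order (a step that is already met when the one before it is completed fails the run):
1. the dust cover hangs by its handle on the hook, let go (distance between cover_bar and hook_seat below 0.04 m and contact force between cover and hook above 0.4 N and contact force between cover and the arm below 0.05 N and contact force between cover and the fingers below 0.05 N and angle between cover's own z axis and vertical below 0.5 rad), for 0.3 s.
2. the coil is held clear above the pole (z of coil in the frame of motor above 0.055 m and contact force between the fingers and coil above 1 N), for 0.2 s.
At the end, for the whole second after the job is handed in: Cover hangs on the hook by its handle (bar middle within 40 mm of the seat, tilt under 0.5 rad), untouched; coil held still in the fingers only, middle within 12 mm of the view point sideways and in height, upright within 0.15 rad, tag to the lens within 0.25 rad; bystanders within 30 mm (all of step 1 and horizontal distance between coil_center and view below 0.012 m and z of coil_center in the frame of camera between 0.128 and 0.152 m and angle between coil's own z axis and vertical below 0.15 rad and angle between the x axis of coil and the x axis of camera, either way round below 0.25 rad and x of coil_tag in the frame of camera above 0 m and contact force between the fingers and coil above 1 N and linear speed of coil below 0.02 m/s and contact force between coil and camera below 0.05 N and contact force between coil and motor below 0.05 N and contact force between coil and cover below 0.05 N); the arm keeps its last pose, push and grip.
It fails at once if one of the other things on the bench is moved from its place (distance of any of mug, jar, tape, spool, cone, screwdriver from where it was at the start of the episode above 0.03 m).
It also fails if it takes over 61 s, if anything falls off the work surface, if the arm or the gripper's body presses on something with over 40 N, if the wrist force passes 120 N, or if a joint passes its speed limit or range.

## Working session

There is one attempt and no reset: what is moved stays moved. The work goes in short steps, Python scripts to look and compute and a tool call to move; the robot and the scene stay as the last step left them, time stands still between calls to the robot, and variables do not carry over. Pictures are saved under pics/ and viewed, at most 10 in all, crops included, and the job is handed in when it is done.

Besides the shell and the picture viewer there is one more tool, called after "Emit:" as name(argument=value, ...), one argument or row to a line, values as JSON. drive_tool: Moves the arm, as the interface text tells. Its arguments: {"type":"object","properties":{"rows":{"type":"string"}},"required":["rows"]}

```bash
mkdir -p pics; ls; cat > h.py <<'E'
import numpy as np, cv2
from rig import arm, vision, spotter
def ray(c,rc):
    E=np.array(c["extrinsics"]); r,q=rc
    d=np.array([(q-c["cx"])/c["fx"],-(r-c["cy"])/c["fy"],-1.0])
    return E[:3,3],E[:3,:3]@d
def onz(c,rc,z):
    o,d=ray(c,rc); return o+d*(z-o[2])/d[2]
def proj(c,p):
    E=np.array(c["extrinsics"]); q=E[:3,:3].T@(np.array(p)-E[:3,3])
    return np.array([c["cy"]-c["fy"]*q[1]/-q[2], c["cx"]+c["fx"]*q[0]/-q[2]])
def tri(c1,a,c2,b):
    o1,d1=ray(c1,a);o2,d2=ray(c2,b)
    t=np.linalg.lstsq(np.c_[d1,-d2],o2-o1,rcond=None)[0]
    p,q=o1+d1*t[0],o2+d2*t[1]; return (p+q)/2,np.linalg.norm(p-q)
E
python3 - <<'E'
from h import *
t=vision.camera("top");s=vision.camera("side")
print([k for k in t if k!="pixels"],t["fx"],s["fx"],t.get("dist"))
for c in(t,s):print(np.round(c["extrinsics"],3).tolist())
cv2.imwrite("pics/t0.png",t["pixels"]);cv2.imwrite("pics/s0.png",s["pixels"])
for n in["motor","coil","coil_tag","cover","cover_bar","hook","hook_seat","camera","mug","jar","tape","spool","cone","screwdriver"]:
    for nm,c in(("t",t),("s",s)):
        print(n,nm,[(np.round(d["centre"]).tolist(),round(d["p"],2)) for d in spotter.search_frame(n,c)[:3]])
s=arm.get_state();print({k:np.round(v,3).tolist() for k,v in s.items()})
E
```

```text
pics
['fx', 'fy', 'cx', 'cy', 'extrinsics', 'shot'] 351.96819843680913 473.45792842193487 None
[[0.011, 0.986, -0.168, 0.255], [-1.0, 0.015, 0.022, -0.013], [0.024, 0.168, 0.985, 1.467], [0.0, 0.0, 0.0, 1.0]]
[[-0.995, 0.057, -0.084, 0.357], [-0.102, -0.505, 0.857, 1.264], [0.007, 0.861, 0.508, 0.908], [0.0, 0.0, 0.0, 1.0]]
motor t [([201.0, 245.0], 0.84)]
motor s [([246.0, 251.0], 0.77)]
coil t []
coil s []
coil_tag t []
coil_tag s []
cover t [([261.0, 175.0], 0.81), ([187.0, 243.0], 0.57)]
cover s [([168.0, 316.0], 0.97), ([286.0, 347.0], 0.93), ([224.0, 242.0], 0.55)]
cover_bar t [([264.0, 179.0], 0.77)]
cover_bar s [([222.0, 243.0], 0.84), ([285.0, 346.0], 0.66), ([166.0, 321.0], 0.63)]
hook t [([159.0, 168.0], 0.7)]
hook s [([295.0, 188.0], 0.69), ([271.0, 288.0], 0.36)]
hook_seat t [([164.0, 168.0], 0.55)]
hook_seat s [([295.0, 189.0], 0.68)]
camera t [([168.0, 306.0], 0.72)]
camera s [([186.0, 215.0], 0.86)]
mug t [([138.0, 265.0], 0.88)]
mug s [([203.0, 182.0], 0.81)]
jar t [([136.0, 226.0], 0.77)]
jar s [([229.0, 173.0], 0.97)]
tape t []
tape s [([198.0, 297.0], 0.73)]
spool t [([162.0, 166.0], 0.64), ([222.0, 202.0], 0.41)]
spool s [([272.0, 287.0], 0.7)]
cone t [([195.0, 380.0], 0.79), ([134.0, 229.0], 0.74)]
cone s [([156.0, 265.0], 0.76)]
screwdriver t [([225.0, 126.0], 0.54)]
screwdriver s [([349.0, 288.0], 0.73)]
{'time_s': 1.5, 'joint_pos': [-1.362, 0.528, 1.433, 0.0, 1.181, -0.178], 'qvel': [0.0, -0.0, 0.002, -0.0, -0.002, 0.001], 'tau': [0.0, -44.231, -17.842, -0.0, 0.001, 0.0], 'eef_pos': [0.236, -0.579, 0.231], 'eef_rot': [[0.926, 0.377, 0.0], [0.377, -0.926, 0.0], [0.0, -0.0, -1.0]], 'wrist_force': [-0.387, -0.652, -1.032], 'ft_torque': [0.011, 0.016, 0.04], 'grip_force': 0.0, 'grip_width': 1.001}
```

```bash
python3 - <<'E'
import cv2
t=cv2.imread("pics/t0.png");s=cv2.imread("pics/s0.png")
cv2.imwrite("pics/t0c.png",cv2.resize(t[110:290,110:350],(800,600),interpolation=cv2.INTER_CUBIC))
cv2.imwrite("pics/s0c.png",cv2.resize(s[120:360,110:400],(725,600),interpolation=cv2.INTER_CUBIC))
E
```

```text
(no output)
```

View pics/t0c.png

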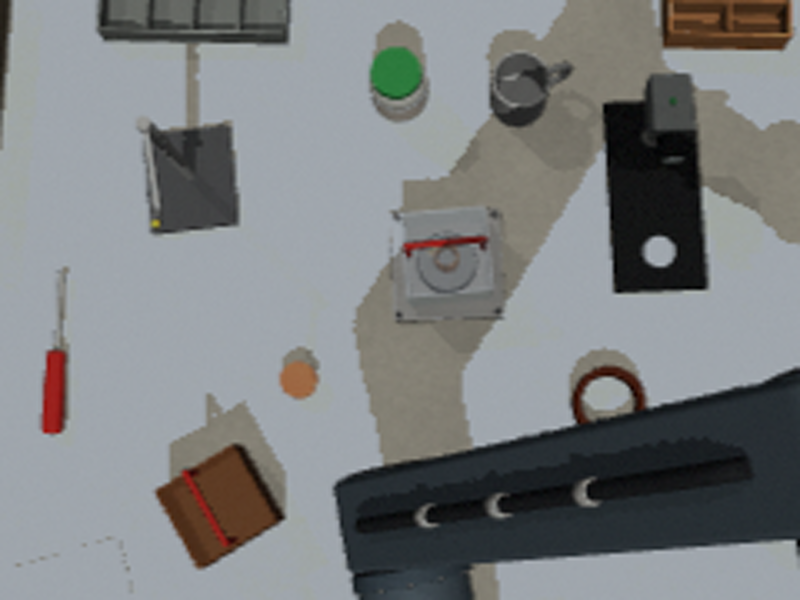

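View pics/s0c.png

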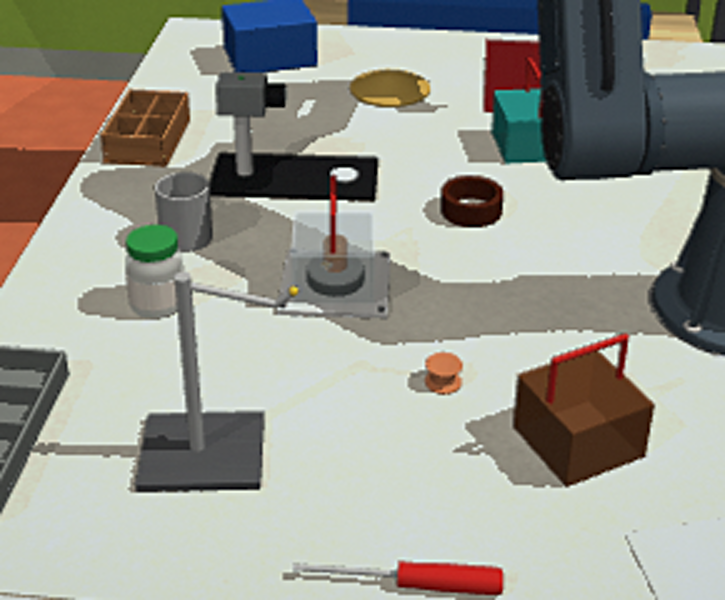

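The top crop shows the motor with the clear cover at about (447,260), its red bar from (408,249) to (485,240). The hook's yellow ball is at (156,222) and its post top at (143,125). The white disc is at (659,251), with the camera head above it in the image. The brown cover at lower left and the turquoise one by the arm are look-alikes. The side crop shows the coil under the cover at about (335,250).

```bash
cat > m0.py <<'E'
from h import *
t=vision.camera("top");s=vision.camera("side")
def mask(c,lo,hi,box):
    h=cv2.cvtColor(c["pixels"],cv2.COLOR_BGR2HSV);m=cv2.inRange(h,lo,hi);z=np.zeros_like(m);a,b,e,f=box;z[a:b,e:f]=m[a:b,e:f];return z
def pts(m):return np.argwhere(m>0)
# red bar top
r=pts(mask(t,(0,150,90),(8,255,255),(175,192,225,262)))|0
w=np.array([onz(t,p,0.137)[:2] for p in r]);print("bar n",len(r),"mean",w.mean(0).round(4))
u=np.linalg.svd(w-w.mean(0))[2][0];pr=(w-w.mean(0))@u;print("dir",u.round(3),"span",pr.min(),pr.max(),"mid",(w.mean(0)+u*(pr.min()+pr.max())/2).round(4))
# yellow ball
ya=pts(mask(t,(22,120,100),(35,255,255),(170,182,150,165)));yb=pts(mask(s,(22,100,100),(35,255,255),(225,245,215,235)))
print("ball",len(ya),len(yb))
if len(ya) and len(yb):print(tri(t,ya.mean(0),s,yb.mean(0)),onz(t,ya.mean(0),.215),onz(s,yb.mean(0),.215))
# foot plate, base plate, disc
g=cv2.cvtColor(t["pixels"],cv2.COLOR_BGR2GRAY)
def rect(box,thr,z,inv=True):
    a,b,e,f=box;m=(g[a:b,e:f]<thr).astype(np.uint8)
    n,l,st,_=cv2.connectedComponentsWithStats(m);k=1+np.argmax(st[1:,4])
    q=np.argwhere(l==k)+[a,e];w=np.array([onz(t,p,z)[:2] for p in q],np.float32)
    R=cv2.minAreaRect(w);return np.round(R[0],4),np.round(R[1],3),R[2],cv2.boxPoints(R).round(3).tolist()
print("foot",rect((140,185,148,185),105,.012));print("base",rect((138,200,288,325),40,.010))
a=pts((g>200).astype(np.uint8)*255*(np.add.outer((np.arange(384)-185)**2,(np.arange(512)-307.7)**2)<90).astype(np.uint8))
print("disc",len(a),onz(t,a.mean(0),.010))
b=pts((cv2.cvtColor(s["pixels"],cv2.COLOR_BGR2GRAY)>170).astype(np.uint8)*(np.add.outer((np.arange(384)-190)**2,(np.arange(512)-247.6)**2)<64).astype(np.uint8))
print("disc side",len(b),onz(s,b.mean(0),.010))
for q in[(143,125)]:print("post",onz(t,(110+q[1]/3.333,110+q[0]/3.333),.235))
print("post side",onz(s,(120+278/2.5,110+183/2.5),.235))
print("motor corners",[onz(t,(110+v/3.333,110+u/3.333),.008).round(3).tolist() for u,v in((393,213),(503,207),(397,322),(503,317))])
E
python3 m0.py
```

```text
bar n 31 mean [0.5168 0.0146]
dir [-0.127  0.992] span -0.048583649378766795 0.040193329325685305 mid [0.5173 0.0104]
ball 4 10
(array([0.51789   , 0.3195792 , 0.21626691]), np.float64(0.0003380287322174449)) [0.51798369 0.31990402 0.215     ] [0.51835851 0.31780316 0.215     ]
foot (array([0.6236, 0.3335]), array([0.142, 0.111]), 6.830198764801025, [[0.5460000038146973, 0.3799999952316284], [0.5600000023841858, 0.27000001072883606], [0.7009999752044678, 0.28700000047683716], [0.6880000233650208, 0.3970000147819519]])
base (array([ 0.6137, -0.2561]), array([0.256, 0.116]), 3.1599104404449463, [[0.4819999933242798, -0.20499999821186066], [0.48899999260902405, -0.32100000977516174], [0.7450000047683716, -0.3070000112056732], [0.7390000224113464, -0.19099999964237213]])
disc 0 [nan nan nan]
disc side 39 [ 0.53551247 -0.26743524  0.01      ]
post [0.62022785 0.33372015 0.235     ]
post side [0.62304382 0.33805594 0.235     ]
motor corners [[0.578, 0.075, 0.008], [0.588, -0.065, 0.008], [0.438, 0.067, 0.008], [0.447, -0.066, 0.008]]m0.py:23: RuntimeWarning: Mean of empty slice.
  print("disc",len(a),onz(t,a.mean(0),.010))
  ret = um.true_divide(
```

```bash
cat >> h.py <<'E'
def plan(p,yang):
    "shift and z turn in tool axes to bring TCP to p, tool pointing down with tool y at world angle yang (deg)"
    s=arm.get_state();R=np.array(s["eef_rot"]);v=R.T@(np.array(p)-s["eef_pos"])
    a=np.radians(yang);y=np.array([np.cos(a),np.sin(a),0]);z=np.array([0,0,-1.]);T=np.c_[np.cross(y,z),y,z]
    w=cv2.Rodrigues(R.T@T)[0].ravel();print("shift",v.round(4),"turn",w.round(3),"dist",np.linalg.norm(v).round(3))
E
python3 - <<'E'
from h import *
t=vision.camera("top");s=vision.camera("side")
for p in[(.5173,.0104,.137),(.523,-.0343,.137),(.5116,.055,.137)]:print(proj(t,p).round(1),proj(s,p).round(1))
h=cv2.cvtColor(s["pixels"],cv2.COLOR_BGR2HSV);m=cv2.inRange(h,(0,150,70),(10,255,255))|cv2.inRange(h,(170,150,70),(180,255,255));q=np.argwhere(m[180:235,230:260]>0)+[180,230];print("side red",q.min(0),q.max(0),q[q[:,0]<q[:,0].min()+3].mean(0))
g=cv2.cvtColor(t["pixels"],cv2.COLOR_BGR2GRAY).astype(float);P=g[176:195,299:317];print(P.max(),P.min())
m=P>(P.max()*.6);a=np.argwhere(m)+[176,299];print("disc",len(a),onz(t,a.mean(0),.01).round(4))
plan((.5207,-.0164,.231),7.3)
E
```

```text
[182.2 242.6] [198.6 242.8]
[181.  254.2] [191.3 242.8]
[183.5 230.9] [206.3 242.9]
side red [191 242] [220 244] [192.  242.5]
167.0 16.0
disc 71 [ 0.5351 -0.2615  0.01  ]
shift [ 4.760e-01 -4.134e-01  3.000e-04] turn [-0.     0.    -1.311] dist 0.63
```

Emit:
drive_tool(
  rows="0.238 -0.207 0 0 0 -0.65 -1;0.476 -0.4135 0 0 0 -1.311 -1;0.476 -0.4135 0 0 0 -1.311 -1;0.476 -0.4135 0 0 0 -1.311 -1;0.476 -0.4135 0 0 0 -1.311 -1;0.476 -0.4135 0 0 0 -1.311 -1;0.476 -0.4135 0 0 0 -1.311 -1;0.476 -0.4135 0 0 0 -1.311 -1;0.476 -0.4135 0 0 0 -1.311 -1;0.476 -0.4135 0 0 0 -1.311 -1;0.476 -0.4135 0 0 0 -1.311 -1;0.476 -0.4135 0 0 0 -1.311 -1;0.476 -0.4135 0 0 0 -1.311 -1;0.476 -0.4135 0 0 0 -1.311 -1",
)

```text
time_s: 3.45
eef_pos: [0.5202, -0.0177, 0.2313]
eef_rot: [[-0.124, 0.992, -0.0], [0.992, 0.124, -0.0], [-0.0, -0.0, -1.0]]
wrist_force: [0.3, 0.2, -0.1]
grip_width: 0.999
grip_force: 0.0
```

```bash
python3 - <<'E'
from h import *
plan((.5207,-.0164,.118),7.3)
s=vision.camera("side");c=cv2.resize(s["pixels"][120:300,170:320],(600,720)[:2],interpolation=cv2.INTER_CUBIC)[:600]
cv2.imwrite("pics/s1.png",cv2.resize(s["pixels"][130:260,170:320],(690,598),interpolation=cv2.INTER_CUBIC))
E
```

```text
shift [0.0013 0.0007 0.1133] turn [-0.     0.    -0.003] dist 0.113
```

View pics/s1.png

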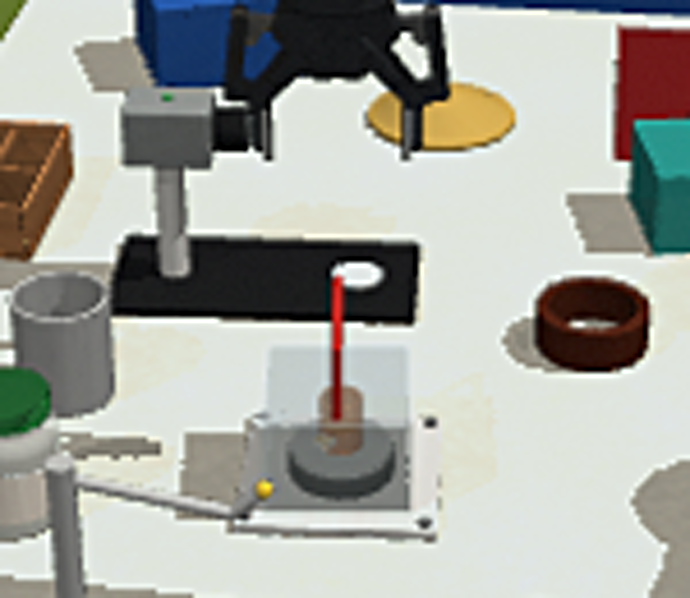

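The gripper stands open and centred: fingers at columns 265 and 410, midpoint 337, with the red bar at column 337. I'll go down and grip.

Emit:
drive_tool(
  rows="0.001 0.001 0.05 0 0 0 -1;0.001 0.001 0.095 0 0 0 -1;0.001 0.001 0.113 0 0 0 -1;0.001 0.001 0.113 0 0 0 -1;0.001 0.001 0.113 0 0 0 0;0.001 0.001 0.113 0 0 0 1;0.001 0.001 0.113 0 0 0 1;0.001 0.001 0.113 0 0 0 1;0.001 0.001 0.113 0 0 0 1;0.001 0.001 0.113 0 0 0 1;0.001 0.001 0.113 0 0 0 1;0.001 0.001 0.113 0 0 0 1;0.001 0.001 0.083 0 0 0 1;0.001 0.001 0.053 0 0 0 1;0.001 0.001 0.053 0 0 0 1",
)

```text
time_s: 5.38
eef_pos: [0.5229, -0.0152, 0.1798]
eef_rot: [[-0.127, 0.992, 0.005], [0.992, 0.127, -0.001], [-0.001, 0.004, -1.0]]
wrist_force: [-0.4, -0.2, -1.1]
grip_width: 0.065
grip_force: 58.8
```

Emit:
drive_tool(
  rows="0 0 -0.03 0 0 0 1;0 0 -0.055 0 0 0 1;0 0 -0.055 0 0 0 1;0 0 -0.055 0 0 0 1",
)

```text
time_s: 5.88
eef_pos: [0.5204, -0.0148, 0.2315]
eef_rot: [[-0.127, 0.992, -0.003], [0.992, 0.127, 0.001], [0.001, -0.003, -1.0]]
wrist_force: [-0.2, 0.0, -1.2]
grip_width: 0.066
grip_force: 58.9
```

```bash
python3 - <<'E'
from h import *
s=vision.camera("side");t=vision.camera("top")
a=cv2.resize(s["pixels"][130:260,170:320],(690,598),interpolation=cv2.INTER_CUBIC)
cv2.imwrite("pics/s2.png",a)
for n in("coil","coil_tag","cover","cover_bar"):
  for c in(t,s):print(n,[(np.round(d["centre"]).tolist(),round(d["p"],2)) for d in spotter.search_frame(n,c)[:3]])
st=arm.get_state();print(np.round(st["eef_pos"],4),np.round(st["wrist_force"],2),np.round(st["ft_torque"],3))
# seat, 8 deg hook yaw
a=np.radians(8);seat=np.array([.5179,.3196])+.018*np.array([np.cos(a),np.sin(a)]);print("seat",seat)
E
```

```text
coil []
coil [([224.0, 243.0], 0.43)]
coil_tag []
coil_tag []
cover [([249.0, 344.0], 0.61), ([173.0, 237.0], 0.56), ([228.0, 286.0], 0.31)]
cover [([192.0, 242.0], 0.77), ([168.0, 321.0], 0.6), ([284.0, 343.0], 0.6)]
cover_bar [([254.0, 346.0], 0.96), ([173.0, 237.0], 0.49)]
cover_bar [([170.0, 323.0], 0.96), ([287.0, 342.0], 0.94), ([193.0, 244.0], 0.88)]
[ 0.5215 -0.0152  0.2332] [ 0.45 -0.36 -1.16] [ 0.016 -0.019 -0.032]
seat [0.53572483 0.32210512]
```

View pics/s2.png

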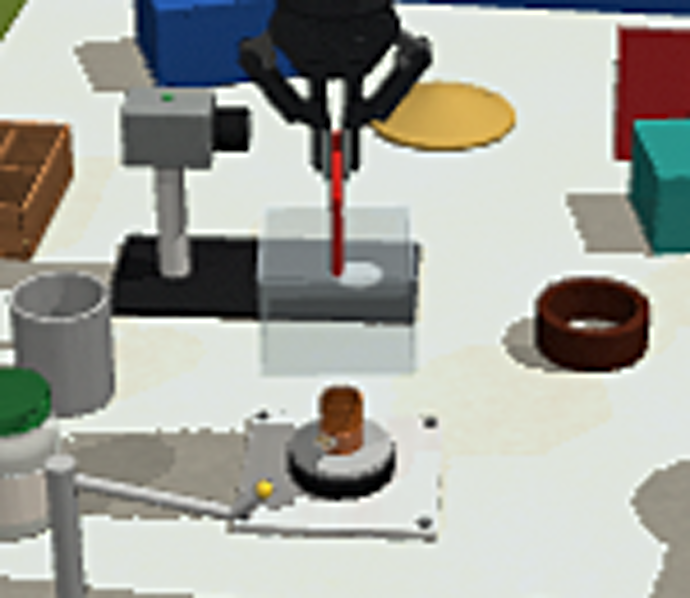

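The side view shows the cover hanging level from the fingers, with its bottom edge at row 372. The coil still stands on the pole at (341,420). Next I'll carry it to a point in front of the hook tip, with the bar at about 0.237 m.

Emit:
drive_tool(
  rows="0.02 0 0.007 0 0 0 1;0.055 0 0.0145 0 0 0 1;0.1 0 0.0145 0 0 0 1;0.145 -0.001 0.0145 0 0 -0.006 1;0.19 -0.001 0.0145 0 0 -0.012 1;0.235 -0.002 0.0145 0 0 -0.012 1;0.27 -0.002 0.0145 0 0 -0.012 1;0.295 -0.002 0.0145 0 0 -0.012 1;0.3055 -0.002 0.0145 0 0 -0.012 1;0.3055 -0.002 0.0145 0 0 -0.012 1;0.3055 -0.002 0.0145 0 0 -0.012 1",
)

```text
time_s: 7.75
eef_pos: [0.4807, 0.2869, 0.2186]
eef_rot: [[-0.138, 0.99, -0.0], [0.99, 0.138, -0.001], [-0.001, -0.001, -1.0]]
wrist_force: [0.5, -1.0, -1.6]
grip_width: 0.063
grip_force: 58.8
```

```bash
python3 - <<'E'
from h import *
s=vision.camera("side");t=vision.camera("top")
cv2.imwrite("pics/s3.png",cv2.resize(s["pixels"][170:330,150:330],(675,600),interpolation=cv2.INTER_CUBIC))
st=arm.get_state();print(np.round(st["eef_pos"],4))
h=cv2.cvtColor(s["pixels"],cv2.COLOR_BGR2HSV)
y=np.argwhere(cv2.inRange(h,(22,100,100),(35,255,255))[225:250,210:240]>0)+[225,210];print("ball",y.mean(0))
R=np.array(st["eef_rot"]);b=np.array(st["eef_pos"])-.019*R[:,2]+.0265*R[:,0];print("bar mid est",b.round(4),proj(s,b).round(1),"near end",proj(s,b+.045*R[:,0]).round(1))
print("seat px",proj(s,(.5357,.3221,.2)).round(1),"bar on seat",proj(s,(.5357,.3221,.208)).round(1))
plan((.5357+.0037,.3221-.0262,.218),8)
E
```

```text
[0.481  0.2867 0.2188]
ball [236. 227.]
bar mid est [0.4773 0.313  0.2378] [228.2 243.6] near end [239.1 243.9]
seat px [241.2 220. ] bar on seat [238.6 219.9]
shift [0.0011 0.0591 0.0007] turn [-0.     0.    -0.002] dist 0.059
```

View pics/s3.png

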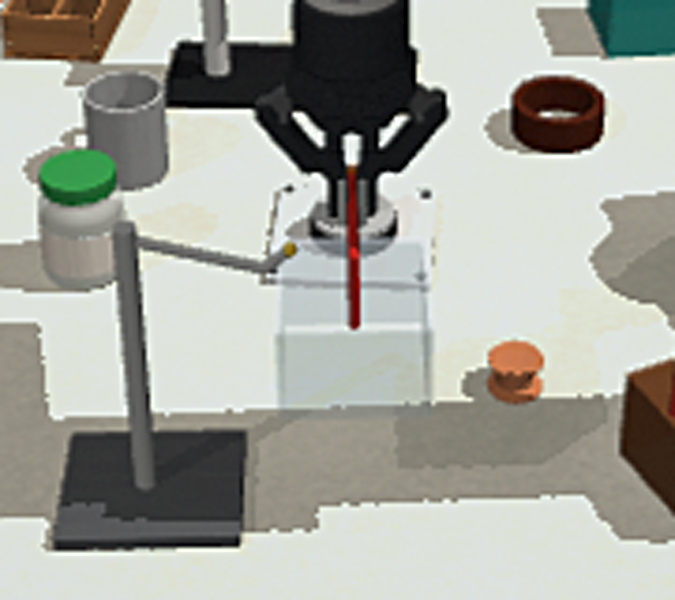

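The bar is at column 352 (crop), right of the yellow ball at (291,250), so it is in front of the tip with clearance. I'll advance it over the seat, lower it, and check the force.

Emit:
drive_tool(
  rows="0.001 0.02 0 0 0 0 1;0.001 0.042 0 0 0 0 1;0.001 0.059 0 0 0 0 1;0.001 0.059 0 0 0 0 1;0.001 0.059 0.01 0 0 0 1;0.001 0.059 0.02 0 0 0 1;0.001 0.059 0.026 0 0 0 1;0.001 0.059 0.029 0 0 0 1;0.001 0.059 0.029 0 0 0 1;0.001 0.059 0.029 0 0 0 1",
)

```text
time_s: 9.1
eef_pos: [0.5403, 0.2972, 0.1904]
eef_rot: [[-0.138, 0.99, 0.003], [0.99, 0.138, 0.001], [0.001, 0.003, -1.0]]
wrist_force: [3.7, 0.9, 1.2]
grip_width: 0.063
grip_force: 59.2
```

Emit:
drive_tool(
  rows="0 0 0 0 0 0 0.6;0 0 0 0 0 0 0;0 0 0 0 0 0 -0.3;0 0 0 0 0 0 -0.3;0 0 0 0 0 0 -0.3;0 0 -0.02 0 0 0 -0.3;0 0 -0.06 0 0 0 -0.3;0 0 -0.1 0 0 0 -0.3;0 0 -0.13 0 0 0 -0.3;0 0 -0.13 0 0 0 -0.3",
)

```text
time_s: 10.35
eef_pos: [0.5405, 0.2973, 0.3228]
eef_rot: [[-0.139, 0.99, 0.006], [0.99, 0.139, 0.002], [0.001, 0.006, -1.0]]
wrist_force: [-0.3, 0.1, -0.6]
grip_width: 0.653
grip_force: 0.0
```

```bash
python3 - <<'E'
from h import *
s=vision.camera("side");t=vision.camera("top")
a=cv2.resize(s["pixels"][150:330,150:290],(467,600),interpolation=cv2.INTER_CUBIC)
b=cv2.resize(t["pixels"][140:220,215:275],(333,444),interpolation=cv2.INTER_CUBIC);b=np.vstack([b,np.zeros((156,333,3),np.uint8)])
cv2.imwrite("pics/s4.png",np.hstack([a,b]))
st=arm.get_state();print(np.round(st["eef_pos"],4),np.round(st["wrist_force"],2))
for n in("coil","coil_tag"):
  for c in(t,s):print(n,[(np.round(d["centre"],1).tolist(),round(d["p"],2)) for d in spotter.search_frame(n,c)[:3]])
E
```

```text
[0.5386 0.2966 0.3191] [ 0.34 -0.81 -0.06]
coil []
coil [([297.0, 188.1], 0.49)]
coil_tag []
coil_tag []
```

View pics/s4.png

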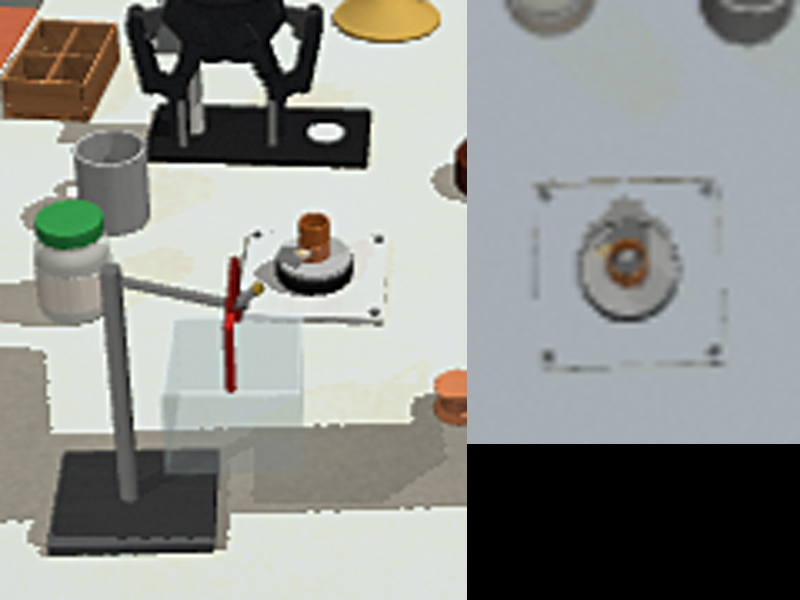

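The cover hangs on the hook, its bar at (230,310) on the rod, and the coil stands free at (314,237). A whitish tag shows left of the coil, at (300,255) in the side panel and (603,252) in the top panel. Next I'll measure the coil and tag more closely.

```bash
python3 - <<'E'
from h import *
s=vision.camera("side");t=vision.camera("top")
a=cv2.resize(s["pixels"][208:240,228:260],(590,590),interpolation=cv2.INTER_NEAREST)
b=cv2.resize(t["pixels"][178:198,234:254],(200,200),interpolation=cv2.INTER_NEAREST)
cv2.imwrite("pics/s5.png",np.hstack([a,np.vstack([b,np.zeros((390,200,3),np.uint8)])]))
for nm,c,bx in(("t",t,(178,198,234,254)),("s",s,(205,240,228,260))):
    h=cv2.cvtColor(c["pixels"],cv2.COLOR_BGR2HSV);m=np.zeros(h.shape[:2],np.uint8);r0,r1,c0,c1=bx
    m[r0:r1,c0:c1]=cv2.inRange(h,(5,120,50),(22,255,255))[r0:r1,c0:c1];q=np.argwhere(m>0)
    print(nm,len(q),q.min(0),q.max(0),q.mean(0).round(2))
    if nm=="t":print("ring->",onz(c,(q.min(0)+q.max(0))/2,.07),onz(c,q.mean(0),.07))
    else:
        rr=q[q[:,0]<q[:,0].min()+8];print("side upper mean col",rr.mean(0),onz(c,rr.mean(0),.065))
print("tag guess",onz(s,(226.5,240),.042))
for p in[(.513,.0025,.07),(.513,.0025,.03)]:print(proj(t,p).round(2),proj(s,p).round(2))
E
```

```text
t 21 [183 241] [190 246] [186.19 243.62]
ring-> [0.51308273 0.00742449 0.07      ] [0.51436015 0.00696667 0.07      ]
s 112 [214 228] [235 248] [220.61 244.05]
side upper mean col [217.78787879 243.92424242] [0.51431322 0.00996343 0.065     ]
tag guess [0.52500266 0.02693697 0.042     ]
[186.54 244.72] [215.23 244.6 ]
[188.29 244.8 ] [225.51 244.66]
```

View pics/s5.png

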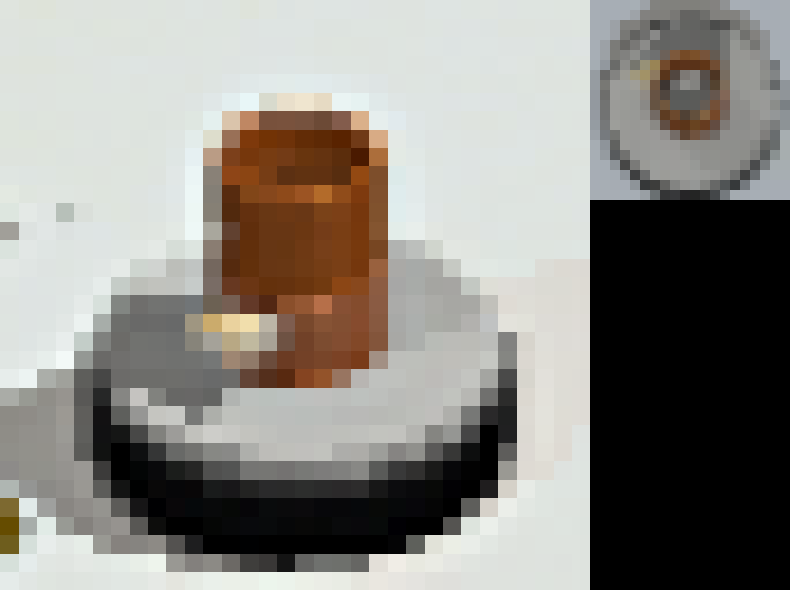

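```bash
cat > tag.py <<'E'
from h import *
def render(c,base,th,K=8,box=None,tilt=None):
    "supersampled painter: 0 none,1 coil,2 tag; returns tag coverage and coil coverage in box"
    r0,r1,c0,c1=box;H,W=(r1-r0)*K,(c1-c0)*K
    E=np.array(c["extrinsics"]);base=np.array(base);ct,st=np.cos(th),np.sin(th);R=np.array([[ct,-st,0],[st,ct,0],[0,0,1]])
    a=np.linspace(0,2*np.pi,140);L=[]
    for z in np.linspace(0,.040,50):
        r=.0155 if z<.018 else .015
        L.append((np.c_[r*np.cos(a),r*np.sin(a),0*a+z],1))
    P=np.vstack([l[0] for l in L]);lab=np.ones(len(P))
    g=np.array(np.meshgrid(np.linspace(.015,.025,24),np.linspace(-.006,.006,30),np.linspace(.010,.014,14))).reshape(3,-1).T
    P=np.vstack([P,g]);lab=np.r_[lab,2*np.ones(len(g))]
    w=P@R.T+base;q=(w-E[:3,3])@E[:3,:3];d=-q[:,2]
    rr=((c["cy"]-c["fy"]*q[:,1]/d-r0+.5)*K).astype(int);cc=((c["cx"]+c["fx"]*q[:,0]/d-c0+.5)*K).astype(int)
    img=np.zeros((H,W));o=np.argsort(-d);ok=(rr>=0)&(rr<H)&(cc>=0)&(cc<W);o=o[ok[o]]
    for i in o: img[max(0,rr[i]-1):rr[i]+2,max(0,cc[i]-1):cc[i]+2]=lab[i]
    f=lambda m:m.reshape(r1-r0,K,c1-c0,K).mean((1,3))
    return f((img==2)*1.),f((img==1)*1.)
E
python3 - <<'E'
from tag import *
s=vision.camera("side");t=vision.camera("top")
bs=(208,236,230,256);bt=(178,196,234,254)
def cream(c,b):
    p=c["pixels"][b[0]:b[1],b[2]:b[3]].astype(float);return p
for c,b in((s,(223,230,236,246)),(t,(182,189,236,244))):
    p=c["pixels"][b[0]:b[1],b[2]:b[3]];print("\n".join(" ".join("%3d/%3d/%3d"%tuple(x[::-1]) for x in r) for r in p),"\n")
xc,yc=.5142,.0065
for th in(35,45,55,65,75):
    T,C=render(s,(xc,yc,.03),np.radians(th),box=bs);U,_=render(t,(xc,yc,.03),np.radians(th),box=bt)
    f=lambda M,b:(np.round([ (M.sum(1)*np.arange(b[0],b[1])).sum()/M.sum(),(M.sum(0)*np.arange(b[2],b[3])).sum()/M.sum(),M.sum()],2))
    print(th,f(T,bs),np.where(T.sum(0)>.3)[0][[0,-1]]+bs[2],f(U,bt))
E
```

```text
192/193/188 192/194/190 198/203/200 121/108/101 102/ 55/ 32 108/ 56/ 22 101/ 50/ 13 102/ 51/ 15 106/ 54/ 16 114/ 59/ 18
114/115/113 114/115/114 114/118/120 107/ 95/ 81 118/ 96/ 83  99/ 57/ 40  82/ 39/ 19 139/ 79/ 45 147/ 87/ 50 182/111/ 73
106/107/105 103/104/103 159/151/130 203/171/108 233/210/158 241/221/171 188/181/166 125/ 92/ 78 121/ 73/ 44 134/ 83/ 52
113/114/112 110/111/111 136/132/122 165/163/152 185/169/133 191/184/158 168/162/150 110/ 81/ 67 113/ 65/ 40 124/ 76/ 48
114/115/113 111/113/111 111/113/111 117/119/118 157/133/113 144/122/104 108/ 76/ 60 106/ 58/ 35 114/ 64/ 38 120/ 69/ 42
110/109/106 110/109/107 109/110/108 105/106/106 106/106/104  98/ 68/ 53  84/ 48/ 28  89/ 42/ 16 134/ 68/ 33 146/ 81/ 40
128/128/125 102/104/101 105/104/103  99/100/ 98 178/181/178 189/192/188 187/193/190 186/193/191 190/192/190 190/190/188 

123/123/119 102/102/ 99 121/121/120 139/138/136 102/101/100  99/ 99/ 97 100/100/ 99  98/ 99/ 97
124/123/120 128/129/126 142/143/140 116/118/117 110/112/111 109/ 98/ 89 125/ 88/ 60 117/ 74/ 37
107/107/105 139/138/136 117/116/108 153/146/120 152/132/ 85 115/ 75/ 45  87/ 48/ 22  92/ 52/ 27
131/132/130 155/154/147 159/151/125 162/146/102 140/122/ 96  88/ 53/ 27  83/ 73/ 66 123/120/116
156/157/153 155/156/153 158/158/152 154/145/126 111/ 85/ 64  62/ 54/ 50 107/107/105 143/143/141
156/156/154 153/154/151 153/153/150 143/139/133 104/ 84/ 68  79/ 69/ 62  90/ 90/ 89  92/ 93/ 91
155/155/151 153/154/151 152/152/149 139/138/133 101/ 82/ 65 111/ 86/ 61  91/ 92/ 90  91/ 91/ 90 

35 [224.88 238.58  13.38] [236 241] [183.15 240.72   5.91]
45 [225.39 239.14  13.81] [237 242] [183.78 240.04   6.39]
55 [225.83 239.93  14.08] [238 242] [184.57 239.49   7.09]
65 [226.21 240.78  14.  ] [238 243] [185.37 239.11   7.73]
75 [226.48 241.75  13.94] [239 244] [186.18 238.85   8.08]
```

```bash
python3 - <<'E'
from h import *
plan((.5142,.0065,.15),-33)
E
```

```text
shift [-0.2839 -0.0645  0.1692] turn [-0.001  0.001  0.715] dist 0.337
```

Emit:
drive_tool(
  rows="-0.05 -0.012 0 0 0 0.1 -1;-0.1 -0.024 0 0 0 0.25 -1;-0.15 -0.036 0.03 0 0 0.4 -1;-0.2 -0.047 0.07 0 0 0.55 -1;-0.25 -0.057 0.11 0 0 0.68 -1;-0.284 -0.0645 0.15 0 0 0.715 -1;-0.284 -0.0645 0.169 0 0 0.715 -1;-0.284 -0.0645 0.169 0 0 0.715 -1;-0.284 -0.0645 0.169 0 0 0.715 -1",
)

```text
time_s: 11.98
eef_pos: [0.5153, 0.0068, 0.1516]
eef_rot: [[0.544, 0.839, 0.002], [0.839, -0.544, -0.0], [0.001, 0.001, -1.0]]
wrist_force: [0.8, 0.4, 0.4]
grip_width: 1.001
grip_force: 0.0
```

```bash
python3 - <<'E'
from h import *
plan((.5142,.0065,.040),-33)
E
```

```text
shift [-0.0009 -0.0009  0.1115] turn [ 0.001 -0.001  0.001] dist 0.112
```

Emit:
drive_tool(
  rows="-0.001 -0.001 0.05 0 0 0 -1;-0.001 -0.001 0.09 0 0 0 -1;-0.001 -0.001 0.11 0 0 0 -1;-0.001 -0.001 0.11 0 0 0 -1;-0.001 -0.001 0.11 0 0 0 -0.2;-0.001 -0.001 0.11 0 0 0 0.1;-0.001 -0.001 0.11 0 0 0 0.4;-0.001 -0.001 0.11 0 0 0 1;-0.001 -0.001 0.11 0 0 0 1;-0.001 -0.001 0.11 0 0 0 1;-0.001 -0.001 0.11 0 0 0 1;-0.001 -0.001 0.11 0 0 0 1",
)

```text
time_s: 13.48
eef_pos: [0.5139, 0.0062, 0.042]
eef_rot: [[0.545, 0.839, 0.002], [0.839, -0.545, -0.0], [0.001, 0.002, -1.0]]
wrist_force: [0.3, 0.8, 6.4]
grip_width: 0.321
grip_force: 58.9
```

Emit:
drive_tool(
  rows="0 0 -0.01 0 0 0 1;0 0 -0.03 0 0 0 1;0 0 -0.055 0 0 0 1;0 0 -0.08 0 0 0 1;0 0 -0.1 0 0 0 1;0 0 -0.11 0 0 0 1;0 0 -0.11 0 0 0 1;0 0 -0.11 0 0 0 1",
)

```text
time_s: 14.48
eef_pos: [0.5126, 0.0064, 0.1502]
eef_rot: [[0.545, 0.839, -0.001], [0.839, -0.545, 0.0], [-0.001, -0.001, -1.0]]
wrist_force: [-0.5, -0.5, -0.7]
grip_width: 0.325
grip_force: 59.2
```

```bash
python3 - <<'E'
from tag import *
s=vision.camera("side")
cv2.imwrite("pics/s6.png",cv2.resize(s["pixels"][170:250,200:290],(675,600),interpolation=cv2.INTER_NEAREST))
st=arm.get_state();e=np.array(st["eef_pos"]);print(e.round(4),st["grip_width"],np.round(st["wrist_force"],2))
b=np.array([e[0],e[1],e[2]-.012]);print("coil base px",proj(s,b),"top",proj(s,b+[0,0,.04]))
plan((.5369,-.2608,e[2]),-87)
E
```

```text
[0.5126 0.0064 0.15  ] 0.3232040021754657 [-0.08 -0.32 -0.92]
coil base px [197.7574671  244.49716994] top [186.68828575 244.44055621]
shift [-2.108e-01  1.660e-01 -1.000e-04] turn [-0.001  0.001  0.942] dist 0.268
```

View pics/s6.png

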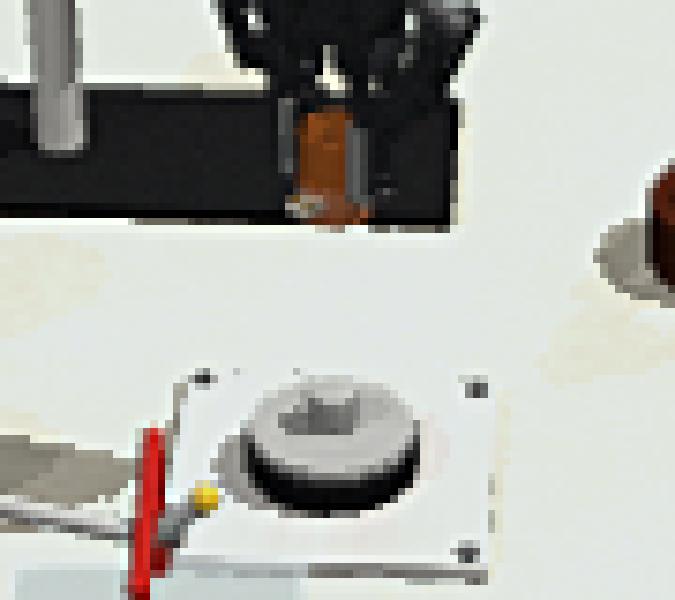

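The coil is held between the pads at crop (325,160), clear of the pole at (333,400), with the tag low on its left at (305,208). Next I'll carry it to the view point.

Emit:
drive_tool(
  rows="-0.03 0.024 0 0 0 0.13 1;-0.07 0.055 0 0 0 0.28 1;-0.11 0.087 0 0 0 0.43 1;-0.15 0.118 0 0 0 0.6 1;-0.185 0.146 0 0 0 0.77 1;-0.205 0.161 0.005 0 0 0.9 1;-0.211 0.166 0.012 0 0 0.942 1;-0.211 0.166 0.019 0 0 0.942 1;-0.211 0.166 0.019 0 0 0.942 1;-0.211 0.166 0.019 0 0 0.942 1;-0.211 0.166 0.019 0 0 0.942 1",
)

```text
time_s: 15.9
eef_pos: [0.5378, -0.2604, 0.1322]
eef_rot: [[0.999, 0.054, 0.0], [0.054, -0.999, -0.0], [0.0, 0.0, -1.0]]
wrist_force: [1.2, 0.7, -0.7]
grip_width: 0.33
grip_force: 59.2
```

```bash
python3 - <<'E'
from tag import *
s=vision.camera("side");st=arm.get_state();e=np.array(st["eef_pos"]);R=np.array(st["eef_rot"]);print(e.round(4),"yang",np.degrees(np.arctan2(R[1,1],R[0,1])))
r,q=proj(s,(e[0],e[1],e[2]+.009)).astype(int);print("mid px",proj(s,(e[0],e[1],e[2]+.009)))
b=(r-22,r+50,q-40,q+40);cv2.imwrite("pics/s7.png",cv2.resize(s["pixels"][b[0]:b[1],b[2]:b[3]],(640,576),interpolation=cv2.INTER_NEAREST));print(b)
g=cv2.cvtColor(s["pixels"],cv2.COLOR_BGR2GRAY)[182:198,236:259];m=g>150;n,l,S,c=cv2.connectedComponentsWithStats(m.astype(np.uint8));print([(S[i].tolist(),onz(s,(c[i][1]+182,c[i][0]+236),.01).round(4).tolist()) for i in range(1,n)])
print("view px from (.5365,-.262)",proj(s,(.5365,-.262,.14)),proj(s,(.5365,-.262,.01)))
E
```

```text
[ 0.5378 -0.2606  0.1322] yang -86.91221342639145
mid px [158.50055218 246.44960515]
(np.int64(136), np.int64(208), np.int64(206), np.int64(286))
[([18, 0, 5, 1, 5], [0.5084, -0.3243, 0.01]), ([6, 5, 11, 5, 45], [0.5352, -0.2664, 0.01])]
view px from (.5365,-.262) [158.64730922 246.84186009] [189.65682409 246.90601169]
```

View pics/s7.png

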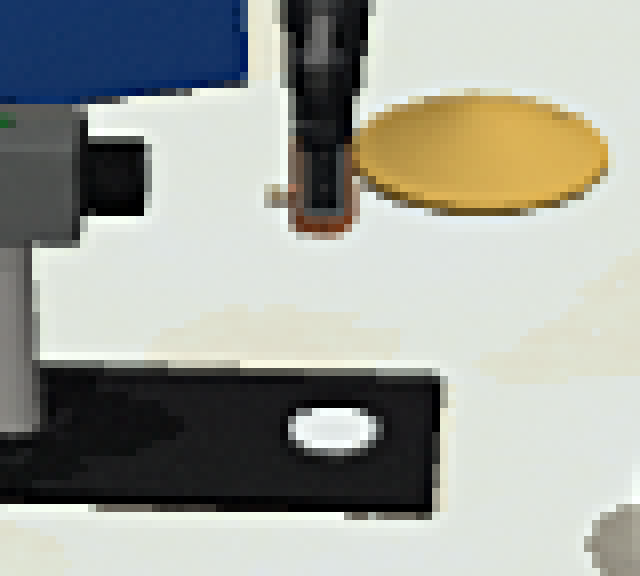

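The coil is upright at crop column 323 above the disc at column 335. Its tag points left to the lens at (276,195), and its height matches the lens. It needs about -5 mm in x and -3 mm in y.

Emit:
drive_tool(
  rows="-0.003 0.0015 0 0 0 0 1;-0.005 0.003 0 0 0 0 1;-0.005 0.003 0 0 0 0 1;-0.005 0.003 0 0 0 0 1;-0.005 0.003 0 0 0 0 1",
)

```text
time_s: 16.58
eef_pos: [0.5327, -0.2644, 0.1318]
eef_rot: [[0.999, 0.053, 0.0], [0.053, -0.999, -0.0], [0.0, 0.0, -1.0]]
wrist_force: [-0.8, -0.7, -0.6]
grip_width: 0.325
grip_force: 59.2
```

```bash
python3 - <<'E'
from tag import *
s=vision.camera("side");st=arm.get_state();e=np.array(st["eef_pos"]);print(e.round(4))
b=(154,168,234,256);P=s["pixels"].astype(float)
sat=P[...,2]-P[...,0]
print(sat[155:167,236:254].astype(int));print(P[155:167,236:254,1].astype(int))
base=np.array([e[0]+.0021,e[1],e[2]-.011])
for th in(-25,-11,3,17,31):
    T,C=render(s,base,np.radians(th),box=b);T[:,12:]=0
    print(th,np.round([(T.sum(1)*np.arange(b[0],b[1])).sum()/T.sum(),(T.sum(0)*np.arange(b[2],b[3])).sum()/T.sum(),T.sum()],2),T.sum(1).round(1)[2:9], "coil cols",C.sum(0).round(1)[5:17])
cv2.imwrite("pics/f.png",np.vstack([cv2.resize(s["pixels"][140:320,170:300],(433,600),interpolation=cv2.INTER_CUBIC)]))
E
```

```text
[ 0.5327 -0.2643  0.1318]
[[  3   3   2   4   3   2   0  19  55   7  -4  -4  -4  -6 -12  88 118 112]
 [  3   4   4   4   5   3  -1  20  55   7  -4  -4  -4  -6 -12  90 120 116]
 [  4   3   4   3   4   3  -1  21  56   6  -4  -4  -3  -6 -11  89 129 124]
 [  4   3   3   4   1  -2  -7  15  54   6  -4  -3  -4  -6 -11  72  84 125]
 [  3   3   3   2   5  40  53  49  84  11  -4  -3  -3  -5  -9  99  44  66]
 [  1   2   2   0   4  39  61  39  73  11  -6  -5  -4  -5  -8  88  -7   5]
 [  1   0   1  -1   2  11  10  14  53   4  -7  -6  -4  -8 -11  85  -6  -9]
 [  1   1   0   0  -1  -1  -2  15  52  37  -2  -8  -8 -12  28  94  -2  -5]
 [  1   1  -1  -1  -2  -2  -4  17  54  76  69  60  57  76  92  81  -4  -5]
 [  0   0   0   3   1   0   0  -3  23  74  86  80  75  93  52   4  -7  -4]
 [ -3  -2  -1   0   0   0   0  -2  -4  -7   1  12  15  -7  -9  -7  -4  -2]
 [  0  -1  -1   0   0   1   0   0  -2  -3  -3  -3  -3  -5  -4  -3  -3  -4]]
[[229 228 229 228 229 231 242 162  69  80  41  18  20   9  89  82 146 151]
 [228 229 229 229 228 232 244 163  68  80  39  17  19  14  90  83 152 154]
 [229 229 228 229 229 2
[... 668 characters left out ...]
8 229 229 229 230 232 235 235 235 235 236 233 232 230 228]]
-25 [158.9  241.91   5.97] [0.  0.2 1.8 2.4 1.6 0.  0. ] coil cols [ 0.   0.   0.   0.   5.5 11.  11.4 11.7 11.8 11.8 11.6 11.4]
-11 [159.47 241.68   7.44] [0.  0.  1.2 2.5 2.8 0.9 0. ] coil cols [ 0.   0.   0.   0.   5.4 11.  11.5 11.7 11.8 11.8 11.6 11.4]
3 [160.06 241.68   7.81] [0.  0.  0.  2.3 2.8 2.7 0. ] coil cols [ 0.   0.   0.   0.   5.2 11.  11.4 11.7 11.8 11.8 11.6 11.4]
17 [160.68 241.85   8.97] [0.  0.  0.  0.8 3.  3.4 1.7] coil cols [ 0.   0.   0.   0.   4.5 10.8 11.5 11.7 11.8 11.8 11.6 11.4]
31 [161.24 242.29   9.91] [0.  0.  0.  0.  2.  3.9 3.6] coil cols [ 0.   0.   0.   0.   4.2  9.5 11.4 11.7 11.8 11.8 11.6 11.4]
```

View pics/f.png

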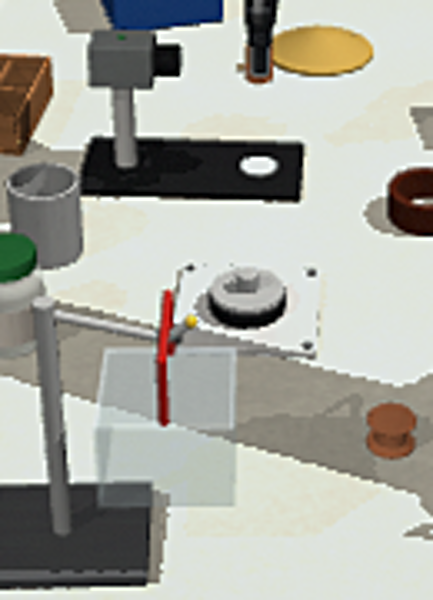

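The final picture shows the coil straight above the disc (both at crop column 258), its tag toward the lens at lens height. The cover is hanging from the hook and the other things are in place. The tag fit is within a few degrees, so I'll hand it in.

```bash
python3 -c "
from rig import arm
print(arm.job_done())"
```

```text
the job is handed in; nothing more can be done
None
```

I handed the job in at about 17 s of simulated time, but the hand-in call gave no verdict, so I only have my own check: the cover hangs on the hook, and the gripper holds the coil upright above the disc at lens height, tag toward the lens.

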